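Set the portion counter to four

ROBOT

A 6-joint arm with a two-finger parallel gripper is mounted at the origin on the work surface. World frame = base frame: x ahead of the robot, y to its left, z up, the work surface at z = 0. Lengths are in m, angles in rad, forces in N, time in s.
With the tool pointing down it reaches from about 0.3 to 0.875 m from the base axis. Payload 6.4 kg.
Tool frame: the origin (TCP) lies at the very end of the fingers, on their centre line; the grasp point (between the pads) lies 19 mm behind it; z points along the fingers, y is the line along which they close (so a half turn about z gives the same grasp; the last joint's range is limited). The gripper opens to 88 mm and grips with 3 to 60 N. Pads are 18 mm wide; open, the fingers measure 123 mm over their backs; the gripper's body (75 mm by 187 mm) begins 45 mm behind the grasp point.
Start: joints at [-1.48, 0.181, 1.607, -0, 1.354, -0.206], TCP at [0.168, -0.55, 0.239] pointing down, gripper open.
Joint ranges: [-2.99, 2.99], [-0.89, 2.07], [0.3, 2.58], [-1.14, 4.28], [0, 2.63], [-3.12, 3.12]. Speed limits (rad/s): [2.57, 2.57, 3.01, 3.14, 3.14, 3.14].

INTERFACE

Orientations are given as a unit quaternion [w, x, y, z].
In Python, from bench import bot gives the robot as it stands.
- The arm moves only by the tool jog_arm, never from a script. Its argument "targets" is a list of rows, each an object with "jaw": the opening, from -1 (shut) to 1 (fully open), so that 0 is half open; "offset": the shift along the tool's x, y, z in m, a list of three; "roll": the turn about the tool's z in degrees. In form: [{"jaw": jaw, "offset": [x, y, z], "roll": roll}, ...]. A call has exactly 8 rows; each row is the pose to reach, as a shift and turn from the pose commanded when the call began, along the tool's axes at that moment; what a row does not reach only later rows make up. A row lasts 1/12 s, in which the tool goes at most 41.7 mm and 7.16 degrees, less where a joint would pass 70% of its speed; a pose out of reach is approached as far as the arm can. A call with a gripper value outside its range is refused whole. The fingers move at their own pace and stop on an object; "grip_force" is the grip in N (left out, the last holds). Time passes only in rows, so rows that repeat a pose let the fingers close, or fill a call up. It gives the time, the measured TCP pose, the force, the opening and the grip force at its end, in the units of the state.
- bot.read_state(): the state, without advancing time (a new reading comes with each control period).
- bot.camera(name): name is "scene" or "top" or "wrist"; returns (picture, depth): 400x640x3 uint8, red, green, blue; 400x640 float32, m along the optical axis (not along the pixel's ray), 0 where there is no reading.
- bot.camera_model(name): a dict with "camera_matrix" (3x3 intrinsics, pixels), "distortion" ([k1, k2, p1, p2, k3] as OpenCV has them; the pictures are not rectified), "R" (3x3) and "t" (3): a world point X has camera coordinates R X + t; the wrist camera has in their place "hand_eye" (4x4, takes a point from camera to tool coordinates, whose origin is the TCP and whose axes are the flange's). Camera axes: x right, y down, z forward; pixel columns grow to the right and rows downward; lengths in m; the calibration is good to about 2 mm. A picture is of the moment at which its call begins: read the wrist's pose just before it. camera_model takes no time and is no camera call.
- bot.job_done(): hands the job in; it is judged then, once.
The state is a dict: "time_s": time; "joints": joint angles; "joint_velocities": joint speeds; "joint_torque": joint torques, N m; "position": TCP position; "ee_rot": TCP orientation; "contact_force": force on the tool from outside, world axes, zero at the start; "moment": the same for the moment, N m; "opening": finger opening in m; "finger_force": force on a finger pad.
Only numpy, scipy, OpenCV 4.12 (cv2) and the standard library are available. Lean on these libraries where they do the work, as an engineer would, in place of code of your own. Each camera call takes 0.05 s, during which the arm holds its last target. There are 200 camera calls.

TASK

Four dessert cups are set out, so set the portion counter to four: turn the bar grip of the square counter until the number with four dots stands in the middle of its little window, then let go. Leave the dial of the oblong counter with the round knob as it is.

Things in the scene. Friction and masses are not known exactly. Their poses are not given: they have to be found in the camera images.
- square_counter: Portion counter to be set: square grey plastic housing, 150 x 150 x 24 mm high, fixed to the table, turned up to 0.5 rad from the table's axes. Origin: centre of its underside, on the dial's vertical axis; z up. Its top has a black bar grip in the middle and a number window towards its +x edge (far side from the robot). The two counters stand one left, one right, in either order.
- square_grip (a point): Middle of the black bar grip, on the dial's vertical axis, 52 mm above the table. The bar is 46 mm long, 16 mm thick and reaches from 30 to 72 mm above the table; below it a round foot of 42 mm diameter, 24 to 30 mm above the table. This point's x axis runs along the bar and turns with it.
- square_window (a point): Middle of the steel-framed window in the square counter's top, 48 mm from the dial's axis along the housing's +x; opening 28 mm (housing x) by 32 mm. Through it shows a white drum face that turns with the grip and bears the numbers 1 to 6 as black dots laid out as on dice.
- square_dial (a joint): Turn of drum and bar grip, rad, growing clockwise seen from above, stops at 0 and 3.5. Number n is in mid-window at 0.7 x (n-1): four dots at 2.1. The bar lies along the housing's x at 0, turned clockwise from it by this value otherwise. Starts at 0.7 to 1.5, so turn it clockwise 0.6 to 1.4 rad, in one grasp. Light friction (0.06 N m), no clicks, no spring: stays where left.
- oblong_mark (a point): White mark on top of the round black knob (44 mm diameter, top 54 mm above the table) of the other counter, to be left alone: oblong grey housing 150 x 240 mm, 24 mm high, fixed, with a like window. The mark is 18 mm from that knob's axis and moves if the knob is turned.
Mind the look-alikes: they are no part of the job. What is shaped like the square_counter but green or yellow is not meant.

How it is judged:
At the end, for the whole second after the job is handed in: The square counter's drum stands within 0.2 rad (11 degrees) of the middle of number four (2.1 rad) and stays there, and the oblong counter's dial has not been turned (value of joint square_dial between 1.9 and 2.3 rad); the robot touches nothing.
It fails at once if the dial of the oblong counter is turned (its mark moves more than 6 mm) (distance of oblong_mark from where it was at the start of the episode above 0.006 m).
It also fails if it takes over 32 s, if anything falls off the work surface, if the arm or the gripper's body presses on something with over 40 N, if the wrist force passes 120 N, or if a joint passes its speed limit or range.

## Working session

There is one attempt and no reset: what is moved stays moved. The work goes in short steps, Python scripts to look and compute and a tool call to move; the robot and the scene stay as the last step left them, time stands still between calls to the robot, and variables do not carry over. Pictures are saved under pics/ and viewed, at most 10 in all, crops included, and the job is handed in when it is done.

Besides the shell and the picture viewer there is one more tool, called after "Call:" as a command line: name --argument value ..., lists and objects as JSON in quotes. jog_arm: Moves the arm, as the interface text tells. Its arguments: {"type":"object","properties":{"targets":{"type":"array","items":{"type":"object","properties":{"jaw":{"type":"number"},"offset":{"type":"array","items":{"type":"number"}},"roll":{"type":"number"}}}},"grip_force":{"type":"number"}},"required":["targets"]}

```bash
mkdir -p pics
python3 - <<'E'
from bench import bot
import cv2
s=bot.read_state();print({k:s[k] for k in("time_s","position","ee_rot","opening","contact_force")})
for n in("top","scene"):
    p,d=bot.camera(n);cv2.imwrite(f"pics/{n}0.png",p[:,:,::-1])
    import numpy as np;np.save(f"pics/{n}0.npy",d)
    m=bot.camera_model(n);print(n,m)
print(bot.camera_model("wrist"))
E
```

```text
{'time_s': 0.0, 'position': array([ 0.16812528, -0.54932631,  0.2378386 ]), 'ee_rot': array([-8.43160601e-04,  9.89007915e-01,  1.47860177e-01,  3.32615502e-05]), 'opening': 0.08777506003402025, 'contact_force': array([ 0.29994348, -0.51265022, -0.33774668])}
top {'camera_matrix': array([[451.7277166 ,   0.        , 320.3333334 ],
       [  0.        , 451.7277166 , 200.34891366],
       [  0.        ,   0.        ,   1.        ]]), 'distortion': array([-0.09552274,  0.        ,  0.        ,  0.        ,  0.        ]), 'R': array([[-0.01148508, -0.9999238 , -0.00452727],
       [-0.9975339 ,  0.0117709 , -0.0691922 ],
       [ 0.06924022,  0.00372143, -0.99759307]]), 't': array([-0.01489441,  0.45592112,  1.0287868 ])}
scene {'camera_matrix': array([[520.38178139,   0.        , 323.11168058],
       [  0.        , 520.38178139, 204.24802628],
       [  0.        ,   0.        ,   1.        ]]), 'distortion': array([-0.13483001,  0.        ,  0.        ,  0.        ,  0.        ]), 'R': array([[-0.27496894,  0.96144883,  0.00286895],
       [ 0.57842758,  0.1678091 , -0.79828669],
       [-0.76799324, -0.21784457, -0.60227081]]), 't': array([ 0.14457672, -0.20191902,  1.46217048])}
{'camera_matrix': array([[358.01739618,   0.        , 323.46221051],
       [  0.        , 358.01739618, 203.87557343],
       [  0.        ,   0.        ,   1.        ]]), 'distortion': array([-0.0295025,  0.       ,  0.       ,  0.       ,  0.       ]), 'hand_eye': array([[-6.76357001e-04, -9.53143193e-01, -3.02518753e-01,
         7.90851815e-02],
       [ 9.99999770e-01, -6.28382560e-04, -2.55912351e-04,
         4.52827259e-04],
       [ 5.38236072e-05, -3.02518857e-01,  9.53143399e-01,
        -1.46353088e-01],
       [ 0.00000000e+00,  0.00000000e+00,  0.00000000e+00,
         1.00000000e+00]])}
```

View pics/top0.png

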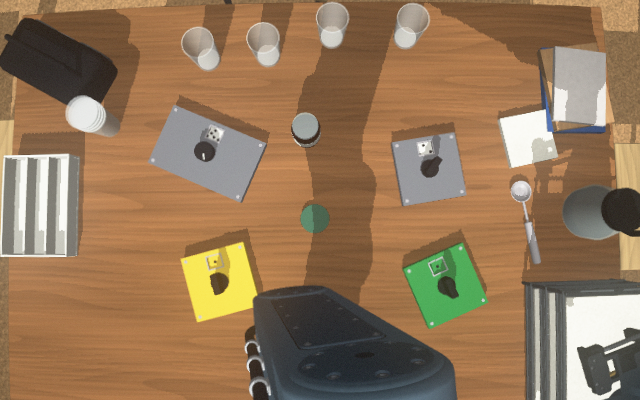

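The top view shows four candidates: grey oblong (208,152), grey square (428,168), yellow square (220,282) and green square (447,286). Only the one at (428,168) is both grey and square with a bar grip. I'll measure it and confirm it in a crop.

```bash
cat > h.py <<'E'
import numpy as np,cv2
from bench import bot
def cam(n,s=None):
    m=bot.camera_model(n)
    if "R" in m: return m["camera_matrix"],m["distortion"],np.array(m["R"]).T,-np.array(m["R"]).T@m["t"]
    from scipy.spatial.transform import Rotation as Ro
    q=s["ee_rot"];Rt=Ro.from_quat([q[1],q[2],q[3],q[0]]).as_matrix();H=m["hand_eye"]
    return m["camera_matrix"],m["distortion"],Rt@H[:3,:3],Rt@H[:3,3]+s["position"]
def toplane(c,px,z):
    K,D,R,o=c
    u=cv2.undistortPoints(np.array(px,float).reshape(-1,1,2),K,D)[:,0]
    r=np.c_[u,np.ones(len(u))]@R.T
    return o+r*((z-o[2])/r[:,2])[:,None]
E
python3 - <<'E'
from h import *
im=cv2.imread("pics/top0.png");hsv=cv2.cvtColor(im,cv2.COLOR_BGR2HSV)
x0,y0=375,115
sub=hsv[y0:220,x0:480]
m=((sub[...,1]<60)&(sub[...,2]>90)&(sub[...,2]<200)).astype(np.uint8)
m=cv2.morphologyEx(m,cv2.MORPH_OPEN,np.ones((3,3)))
c=max(cv2.findContours(m,0,2)[0],key=cv2.contourArea).astype(float).reshape(-1,2)+[x0,y0]
C=cam("top")
P=toplane(C,c,0.024)[:,:2]
r=cv2.minAreaRect((P*1000).astype(np.float32));print("housing mm",r)
v=toplane(C,[[425,147]],.024);print("window",v)
blk=(hsv[...,2]<60)[y0:220,x0:480].astype(np.uint8)
c=max(cv2.findContours(blk,0,2)[0],key=cv2.contourArea).reshape(-1,2)+[x0,y0]
rb=cv2.minAreaRect((toplane(C,c.astype(float),.072)[:,:2]*1000).astype(np.float32));print("black",rb)
cv2.imwrite("pics/crop1.png",cv2.resize(im[120:215,380:480],None,fx=6,fy=6,interpolation=cv2.INTER_CUBIC))
E
```

```text
housing mm ((526.711181640625, -271.6121520996094), (150.9518280029297, 153.22164916992188), 8.844005584716797)
window [[ 0.57664522 -0.26508778  0.024     ]]
black ((527.7677001953125, -260.59747314453125), (5.654998302459717, 41.97867965698242), 53.05185317993164)
```

View pics/crop1.png

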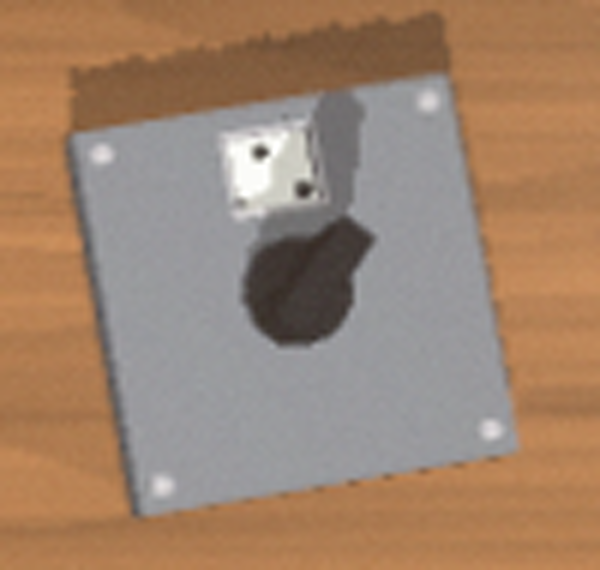

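The crop confirms the target: a grey square with a bar grip and two dots in its window, the bar turned about 45° clockwise. The housing measures 151 x 153 mm, which fits the 150 given. Next, tool-axis offsets and path clearance.

Run:
```python
from h import *
s=bot.read_state();C=cam("wrist",s)
from scipy.spatial.transform import Rotation as Ro
q=s["ee_rot"];R=Ro.from_quat([q[1],q[2],q[3],q[0]]).as_matrix()
print(R.round(4)); print(R.T@(np.array([.527,-.271,.22])-s["position"]))
d=np.load("pics/top0.npy");K,D,Rc,o=cam("top")
v,u=np.mgrid[0:400,0:640];pt=cv2.undistortPoints(np.c_[u.ravel(),v.ravel()].astype(float)[:,None],K,D)[:,0]
X=(np.c_[pt,np.ones(len(pt))]*d.ravel()[:,None])@Rc.T+o
ok=d.ravel()>0
for a,b,c,e in((380,600,40,350),(540,640,180,250),(530,640,280,330),(500,560,100,170),(390,470,130,210)):
    k=ok&(u.ravel()>a)&(u.ravel()<b)&(v.ravel()>c)&(v.ravel()<e)
    i=X[k][:,2].argmax();print((a,b,c,e),X[k][i].round(3),np.percentile(X[k][:,2],99).round(3))
```

```text
[[ 9.563e-01  2.924e-01 -2.000e-04]
 [ 2.924e-01 -9.563e-01  1.500e-03]
 [ 3.000e-04 -1.500e-03 -1.000e+00]]
[ 0.42459541 -0.16124122  0.01829052]
(380, 600, 40, 350) [ 0.301 -0.095  0.741] 0.665
(540, 640, 180, 250) [ 0.453 -0.676  0.166] 0.162
(530, 640, 280, 330) [ 0.196 -0.599  0.267] 0.195
(500, 560, 100, 170) [ 0.636 -0.57   0.054] 0.051
(390, 470, 130, 210) [ 0.515 -0.267  0.077] 0.072
```

Call:
jog_arm --targets '[{"jaw": 1,"offset": [0.03,-0.01,-0.01],"roll": -7},{"jaw": 1,"offset": [0.07,-0.025,-0.01],"roll": -14},{"jaw": 1,"offset": [0.11,-0.04,-0.01],"roll": -21},{"jaw": 1,"offset": [0.15,-0.055,-0.01],"roll": -28},{"jaw": 1,"offset": [0.19,-0.07,-0.01],"roll": -35},{"jaw": 1,"offset": [0.23,-0.085,-0.01],"roll": -42},{"jaw": 1,"offset": [0.26,-0.1,-0.01],"roll": -49},{"jaw": 1,"offset": [0.29,-0.11,-0.01],"roll": -56}]'

```text
time_s: 0.77
position: [0.4148, -0.3571, 0.2484]
ee_rot: [-0.001, 0.802, 0.598, 0.0]
contact_force: [-0.0, 0.4, 0.3]
opening: 0.088
finger_force: 0.0
```

Run:
```python
from h import *
from scipy.spatial.transform import Rotation as Ro
s=bot.read_state();q=s["ee_rot"];R=Ro.from_quat([q[1],q[2],q[3],q[0]]).as_matrix()
print(s["position"],s["joints"],np.degrees(np.arctan2(R[1,0],R[0,0])),R.T@(np.array([.527,-.271,.22])-s["position"]))
```

```text
[ 0.41482514 -0.35714292  0.24838616] [-9.28013630e-01  1.11468191e-01  1.66551176e+00  5.19437382e-04
  1.36563353e+00 -6.38780285e-01] 73.4220568807711 [0.11453892 0.08294849 0.02845981]
```

Call:
jog_arm --targets '[{"jaw": 1,"offset": [0.02,0.015,0.005],"roll": -7},{"jaw": 1,"offset": [0.04,0.03,0.01],"roll": -14},{"jaw": 1,"offset": [0.06,0.045,0.015],"roll": -21},{"jaw": 1,"offset": [0.08,0.06,0.02],"roll": -28},{"jaw": 1,"offset": [0.1,0.075,0.025],"roll": -35},{"jaw": 1,"offset": [0.115,0.083,0.028],"roll": -42},{"jaw": 1,"offset": [0.115,0.083,0.028],"roll": -49},{"jaw": 1,"offset": [0.115,0.083,0.028],"roll": -56}]'

```text
time_s: 1.43
position: [0.5267, -0.2727, 0.2196]
ee_rot: [-0.001, 0.427, 0.904, 0.0]
contact_force: [-0.3, -0.0, -0.2]
opening: 0.0878
finger_force: 0.0
```

```bash
cat > look.py <<'E'
from h import *
import sys,pickle
s=bot.read_state();p,d=bot.camera("wrist");cv2.imwrite(f"pics/{sys.argv[1]}.png",p[:,:,::-1])
pickle.dump((s,d),open(f"pics/{sys.argv[1]}.pkl","wb"))
print(s["time_s"],s["position"],s["joints"],s["contact_force"],s["opening"])
E
python3 look.py w1
```

```text
1.4333 [ 0.52673436 -0.27267666  0.21964084] [-6.77673580e-01  2.38748192e-01  1.57770478e+00  9.56546277e-05
  1.32700762e+00 -1.36669875e+00] [-0.26043241 -0.04295462 -0.24235383] 0.08778900514354827
```

View pics/w1.png

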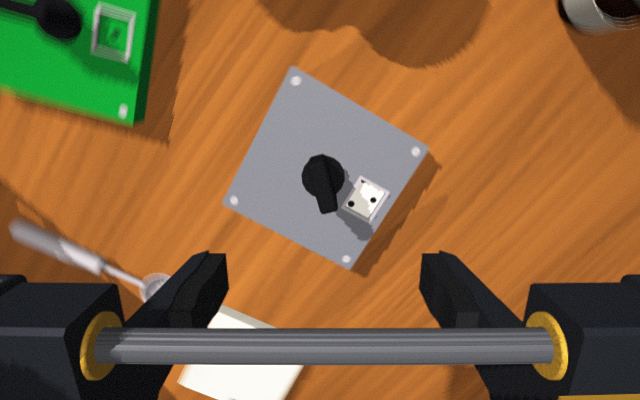

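The wrist view shows the grey housing with its bar grip at about (324,183) and the window at (365,200) showing two dots. I'll measure the bar with depth (points above 50 mm) and the housing by its corner screws.

```bash
cat > meas.py <<'E'
from h import *
import pickle,sys
s,d=pickle.load(open(f"pics/{sys.argv[1]}.pkl","rb"));C=cam("wrist",s);K,D,R,o=C
im=cv2.imread(f"pics/{sys.argv[1]}.png");hsv=cv2.cvtColor(im,cv2.COLOR_BGR2HSV)
v,u=np.mgrid[0:400,0:640];uv=np.c_[u.ravel(),v.ravel()].astype(float)
pt=cv2.undistortPoints(uv[:,None],K,D)[:,0]
X=(np.c_[pt,np.ones(len(pt))]*d.ravel()[:,None])@R.T+o
near=np.hypot(*(X[:,:2]-[.527,-.271]).T)<.05
k=near&(X[:,2]>.060)&(X[:,2]<.08)
P=(X[k][:,:2]*1000).astype(np.float32);r=cv2.minAreaRect(P);print("top pts",k.sum(),np.median(X[k][:,2]),r)
e=np.linalg.eigh(np.cov(P.T))[1][:,1];print("bar yaw",np.degrees(np.arctan2(e[1],e[0])))
sub=((hsv[...,1]<50)&(hsv[...,2]>80)&(hsv[...,2]<215)).astype(np.uint8);sub[250:]=0
sub=cv2.morphologyEx(sub,cv2.MORPH_OPEN,np.ones((3,3)))
c=max(cv2.findContours(sub,0,2)[0],key=cv2.contourArea).astype(float).reshape(-1,2)
print("housing",cv2.minAreaRect((toplane(C,c,.024)[:,:2]*1000).astype(np.float32)))
Rm=np.array(C[2])@bot.camera_model("wrist")["hand_eye"][:3,:3].T
print("tool yaw",np.degrees(np.arctan2(Rm[1,0],Rm[0,0])))
for nm,pxs,z in(("screws",[[296,80],[416,152],[346,259],[234,200]],.024),("win",[[365,200]],.024)):
    w=toplane(C,pxs,z);print(nm,w[:,:2].round(4).tolist(),w.mean(0))
E
python3 meas.py w1
```

```text
top pts 1005 0.0719166408997024 ((526.9681396484375, -273.61346435546875), (16.098360061645508, 45.938331604003906), 53.72898483276367)
bar yaw 143.591717270376
housing ((527.4065551757812, -274.2033996582031), (149.96014404296875, 149.46560668945312), 9.784035682678223)
tool yaw 129.47689090563682
screws [[0.4522, -0.2208], [0.5817, -0.1991], [0.6033, -0.3279], [0.4745, -0.3497]] [ 0.52794773 -0.27436924  0.024     ]
win [[0.5757, -0.2664]] [ 0.57572691 -0.26643721  0.024     ]
```

Bar measured at 16.1 x 45.9 mm, top at 72 mm, axis at (0.527, -0.2737), matching the sizes given. The dial is at 46° (0.80 rad), so it must turn 74° clockwise. Aligning by -14° and descending 0.181 m.

Call:
jog_arm --targets '[{"jaw": 1,"offset": [-0.001,0,0.02],"roll": -7},{"jaw": 1,"offset": [-0.001,0,0.045],"roll": -14},{"jaw": 1,"offset": [-0.001,0,0.075],"roll": -14},{"jaw": 0.5,"offset": [-0.001,0,0.105],"roll": -14},{"jaw": 0.3,"offset": [-0.001,0,0.135],"roll": -14},{"jaw": 0.3,"offset": [-0.001,0,0.16],"roll": -14},{"jaw": 0.3,"offset": [-0.001,0,0.175],"roll": -14},{"jaw": 0.3,"offset": [-0.001,0,0.181],"roll": -14}]'

```text
time_s: 2.15
position: [0.5249, -0.2736, 0.0363]
ee_rot: [-0.003, 0.319, 0.948, 0.001]
contact_force: [-0.6, -0.7, 0.3]
opening: 0.0583
finger_force: 0.0
```

Call:
jog_arm --grip_force 15 --targets '[{"jaw": 0.3,"offset": [0,0,0],"roll": 0},{"jaw": -1,"offset": [0,0,0],"roll": 0},{"jaw": -1,"offset": [0,0,0],"roll": 0},{"jaw": -1,"offset": [0,0,0],"roll": 0},{"jaw": -1,"offset": [0,0,0],"roll": 0},{"jaw": -1,"offset": [0,0,0],"roll": 0},{"jaw": -1,"offset": [0,0,0],"roll": 0},{"jaw": -1,"offset": [0,0,0],"roll": 0}]'

```text
time_s: 2.82
position: [0.5277, -0.2745, 0.0402]
ee_rot: [0.001, 0.317, 0.948, 0.0]
contact_force: [1.6, 1.4, 1.6]
opening: 0.0158
finger_force: 15.0
```

Gripped at 15.8 mm (bar 16 mm) with low side forces. Turning +74° over two calls.

Call:
jog_arm --grip_force 20 --targets '[{"jaw": -1,"offset": [0,0,0],"roll": 5},{"jaw": -1,"offset": [0,0,0],"roll": 10},{"jaw": -1,"offset": [0,0,0],"roll": 15},{"jaw": -1,"offset": [0,0,0],"roll": 20},{"jaw": -1,"offset": [0,0,0],"roll": 25},{"jaw": -1,"offset": [0,0,0],"roll": 30},{"jaw": -1,"offset": [0,0,0],"roll": 35},{"jaw": -1,"offset": [0,0,0],"roll": 40}]'

```text
time_s: 3.48
position: [0.527, -0.275, 0.0402]
ee_rot: [0.0, 0.624, 0.781, -0.0]
contact_force: [-2.5, 1.3, 3.4]
opening: 0.0162
finger_force: 20.0
```

Call:
jog_arm --targets '[{"jaw": -1,"offset": [0,0,0],"roll": 5},{"jaw": -1,"offset": [0,0,0],"roll": 10},{"jaw": -1,"offset": [0,0,0],"roll": 16},{"jaw": -1,"offset": [0,0,0],"roll": 22},{"jaw": -1,"offset": [0,0,0],"roll": 28},{"jaw": -1,"offset": [0,0,0],"roll": 34},{"jaw": -1,"offset": [0,0,0],"roll": 34},{"jaw": -1,"offset": [0,0,0],"roll": 34}]'

```text
time_s: 4.15
position: [0.5263, -0.2749, 0.0402]
ee_rot: [-0.0, 0.824, 0.566, -0.001]
contact_force: [-3.6, 1.3, 4.8]
opening: 0.0158
finger_force: 20.0
```

Call:
jog_arm --targets '[{"jaw": 0.3,"offset": [0,0,0],"roll": 0},{"jaw": 0.3,"offset": [0,0,0],"roll": 0},{"jaw": 0.3,"offset": [0,0,0],"roll": 0},{"jaw": 0.3,"offset": [0,0,0],"roll": 0},{"jaw": 0.3,"offset": [0,0,0],"roll": 0},{"jaw": 0.3,"offset": [0,0,0],"roll": 0},{"jaw": 0.3,"offset": [0,0,-0.01],"roll": 0},{"jaw": 0.3,"offset": [0,0,-0.03],"roll": 0}]'

```text
time_s: 4.82
position: [0.5253, -0.2736, 0.0679]
ee_rot: [-0.003, 0.824, 0.566, -0.001]
contact_force: [-0.1, -0.2, -0.0]
opening: 0.0571
finger_force: 0.0
```

Call:
jog_arm --targets '[{"jaw": 0.3,"offset": [0,0,-0.03],"roll": 0},{"jaw": 0.3,"offset": [0,0,-0.06],"roll": 0},{"jaw": 0.3,"offset": [0,0,-0.09],"roll": 0},{"jaw": 0.3,"offset": [0,0,-0.12],"roll": 0},{"jaw": 1,"offset": [0,0,-0.14],"roll": 0},{"jaw": 1,"offset": [0,0,-0.15],"roll": 0},{"jaw": 1,"offset": [0,0,-0.15],"roll": 0},{"jaw": 1,"offset": [0,0,-0.15],"roll": 0}]'

```text
time_s: 5.48
position: [0.5268, -0.2748, 0.2196]
ee_rot: [0.0, 0.824, 0.566, 0.0]
contact_force: [0.6, -0.2, 0.5]
opening: 0.0815
finger_force: 0.0
```

```bash
python3 look.py w2; python3 meas.py w2
```

```text
5.4833 [ 0.52681963 -0.27480881  0.21956176] [-6.80378176e-01  2.39771751e-01  1.57662319e+00 -1.01730212e-05
  1.32501425e+00 -3.13975109e-01] [ 0.60345286 -0.22431682  0.52105075] 0.08152779179835187
top pts 1009 0.07193417954691822 ((527.794677734375, -273.2791442871094), (45.54792785644531, 15.654202461242676), 68.84788513183594)
bar yaw 68.99993821010547
housing ((527.2271118164062, -273.68780517578125), (149.68162536621094, 149.50250244140625), 8.915164947509766)
tool yaw 69.00679211003475
screws [[0.5358, -0.1843], [0.6184, -0.2862], [0.517, -0.3686], [0.4347, -0.2672]] [ 0.52647516 -0.27656473  0.024     ]
win [[0.5569, -0.3142]] [ 0.55692025 -0.31421414  0.024     ]
```

View pics/w2.png

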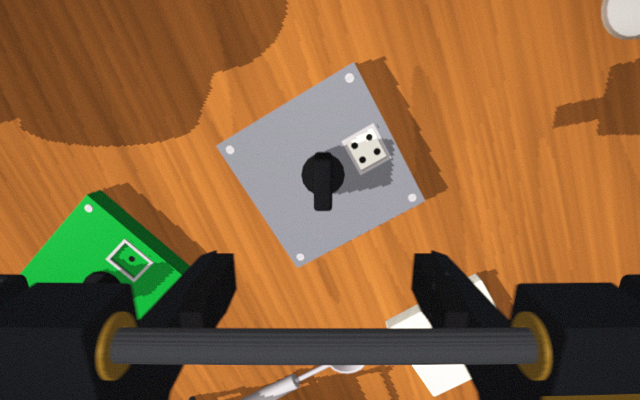

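The picture shows four dots centred in the window at (366,147). The bar yaw is 69° against a housing yaw of about 9.3°, so the dial is at about 120.3°, or 2.10 rad. The gripper is clear of everything.

```bash
python3 -c "
from bench import bot
print(bot.job_done())"
```

```text
the job is handed in; nothing more can be done
None
```

The square counter is set to four (dial measured at about 2.10 rad, four dots centred in its window), the gripper is clear, the oblong counter was never approached, and the job is handed in; no verdict came back.

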